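Close the gap in the tin tray

ROBOT

A 7-joint arm with a two-finger parallel gripper is mounted at the origin on a cart in front of the work surface, level with it; the furniture and walls round the work are solid. World frame = base frame: x ahead of the robot, y to its left, z up, the work surface at z = 0. Lengths are in m, angles in degrees, forces in N, time in s.
With the tool pointing down it reaches from about 0.425 to 0.875 m from the base axis. Payload 4.7 kg.
Tool frame: the origin (TCP) lies at the very end of the fingers, on their centre line; the grasp point (between the pads) lies 19 mm behind it; y points along the fingers, z is the direction in which the jaws open and shut, and the axes are right-handed (so a half turn about y gives the same grasp; the last joint's range is limited). The gripper opens to 87 mm and grips with 3 to 60 N. Pads are 19 mm wide; open, the fingers measure 117 mm over their backs; the gripper's body (75 mm by 190 mm) begins 51 mm behind the grasp point.
Start: joints at [-72.932, 18.392, -4.016, 83.108, 1.295, 78.541, -3.26], TCP at [0.182, 0.624, 0.223] pointing down, gripper open.
Joint ranges: [-163.93, 163.93], [-17.29, 119.83], [-79.2, 71.16], [3.27, 140.29], [-89.18, 269.18], [5.43, 117.66], [-154.24, 154.24]. Speed limits (degrees/s): [147.25, 147.25, 180, 180, 180, 180, 180].

INTERFACE

Orientations are given as [roll, pitch, yaw] about the fixed x, y, z axes, in that order (R = Rz(yaw) Ry(pitch) Rx(roll)).
In Python, from cell import env gives the robot as it stands.
- The arm moves only by the shell command python3 -m pendant 'ROWS' [FORCE]. ROWS is JSON, one flat list of numbers, 7 for each row, row after row: the shift along the world's x, y, z in units of 40 mm (1.0 is 40 mm), then the turn, a rotation vector about the world's x, y, z in units of 10 degrees (1.0 is 10 degrees), then the finger opening in mm, from 0 to 87. In form: [x, y, z, wx, wy, wz, jaw, x, y, z, wx, wy, wz, jaw, ...]. A call has 1 to 10 rows; each row shifts and turns the commanded pose from where the row before left it; what a row does not reach is not made up. A row lasts 1/8 s, in which the tool goes at most 62.5 mm and 10.7 degrees, less where a joint would pass 70% of its speed; a pose out of reach is approached as far as the arm can. A call is refused whole if a number of a shift passes 1 or a number of a turn 1, either way. A call with a gripper value outside its range is refused whole. The fingers move at their own pace and stop on an object; FORCE is the grip in N (left out, the last holds). Time passes only in rows, so rows that do not move let the fingers close. It gives the time, the measured TCP pose, the force and the opening at its end, in the units of the state.
- env.get_obs(): the state, without advancing time (a new reading comes with each control period).
- env.read_camera(name): name is "side" or "top" or "wrist"; returns a dict with "image" (420x560x3 uint8, red, green, blue), "fx", "fy", "cx", "cy" (pixels), "cam_to_world" (4x4, takes a point from camera to world coordinates). Camera axes: x right, y up, looking along -z (the intrinsics and any distortion apply to the point x, -y, -z); pixel columns grow to the right and rows downward; lengths in m; the calibration is good to about 2 mm. The wrist camera is an equidistant fisheye: a pixel r from the principal point sees the ray r / f radians off the axis. A picture is of the moment at which its call begins. There is no depth.
- env.sign_off(): hands the job in, once; it reports no verdict.
The state is a dict: "time_s": time; "qpos": joint angles; "joint_velocities": joint speeds; "effort": joint torques, N m; "tool_pos": TCP position; "tool_rot": TCP orientation; "force": force on the tool from outside, world axes, zero at the start; "wrist_torque": the same for the moment, N m; "grip_width": finger opening in m.
Only numpy, scipy, OpenCV 4.12 (cv2) and the standard library are available. Lean on these libraries where they do the work, as an engineer would, in place of code of your own. Each camera call takes 0.05 s, during which the arm holds its last target.

TASK

A tin has been taken from the middle of the slatted tray: close the gap, so that the free slot is at the right end. Roll the two tins on the right one slot to the left each, first the one beside the gap, then the last one, by pushing gently with the fingertips on the top of the tin until it drops into its new slot and lies still there; do not shove it low down, and do not grip or lift it. Do not knock the pair at the left end out of place, and leave the things beside the tray alone.

Things in the scene. Friction and masses are not known exactly. Their poses are not given: they have to be found in the camera images.
- tray: fixed tray of light wood, 388 (own y) x 128 mm (own x), origin under its centre; +y end is the left, with the pair. Slat tops 22 mm up; between the slats five open slots 24 mm wide at y = -144, -72, 0, 72, 144 mm. A tin sinks 2.3 mm into a slot and is held: axis 52.7 mm up; on a slat it rolls with its axis 55 mm up. Side boards 39 mm high, 3 mm play at each tin end; end boards 69 mm high
- tin_last_center (a point): lying food tin of plain ribbed steel, 66 mm diameter over the end rims and 64 mm over the body, 102 mm long, about 0.3 kg; this point is the middle of the tin, on its axis; it starts in the first slot, at the tray's -y (right) end
- tin_mid_center (a point): lying food tin of plain ribbed steel, 66 mm diameter over the end rims and 64 mm over the body, 102 mm long, about 0.3 kg; this point is the middle of the tin, on its axis; it starts in the second slot, next to tin_last, 6 mm between them. Both loose tins roll without slipping under a fingertip pressed on top with about 9 N (the contact yields some 1.5 mm; the tip then travels about twice as far as the tin) and stop within a few mm when let go on a slat
- tin_row_1_center (a point): lying food tin of plain ribbed steel, 66 mm diameter over the end rims and 64 mm over the body, 102 mm long, about 0.3 kg; this point is the middle of the tin, on its axis; it lies in the fourth slot and must stay there
- tin_row_2_center (a point): lying food tin of plain ribbed steel, 66 mm diameter over the end rims and 64 mm over the body, 102 mm long, about 0.3 kg; this point is the middle of the tin, on its axis; it lies in the fifth slot, at the tray's +y (left) end, and must stay there
- slot_2 (a point): where the middle of a tin settled in the second slot lies (tray y = -72 mm, 52.7 mm above the worktop)
- slot_3 (a point): where the middle of a tin settled in the empty third slot lies (tray y = 0, 52.7 mm above the worktop)
- shaker: grey and clear salt shaker, 44 mm wide, 90 mm tall, standing behind the tray; origin at its foot; bystander
- cup: white ribbed cup upside down, 70 mm wide, 60 mm tall, behind the tray; origin at its foot; bystander
- mug: white mug upside down, 86 x 115 x 94 mm with its handle, behind the tray; origin at its foot; bystander
- creamer: small creamer pod, 38 x 45 mm, 21 mm tall, behind the tray; origin at its foot; bystander
Not all that is in view belongs to the job. What is shaped like the part that bears tin_row_2_center but pink or purple is not meant.

How it is judged (in metres and radians):
On the way, in this order (a step that is already met when the one before it is completed fails the run):
1. the middle tin has been rolled into the empty third slot, beside the pair, and lies settled there (y of tin_mid_center in the frame of tray between -0.006 and 0.006 m and z of tin_mid_center in the frame of tray between 0.0507 and 0.0547 m and linear speed of tin_mid below 0.03 m/s), for 0.2 s.
2. the last tin has been rolled into the second slot, beside the middle one, and lies settled there (y of tin_last_center in the frame of tray between -0.078 and -0.066 m and z of tin_last_center in the frame of tray between 0.0507 and 0.0547 m and linear speed of tin_last below 0.03 m/s), for 0.2 s.
At the end, for the whole second after the job is handed in: the middle tin lies in the third slot, the last tin in the second, the pair in the fourth and fifth: each within 6 mm of its slot's centre along the tray, within 2 mm of its settled height, and at rest (all of step 1 and all of step 2 and y of tin_row_1_center in the frame of tray between 0.066 and 0.078 m and z of tin_row_1_center in the frame of tray between 0.0507 and 0.0547 m and linear speed of each of tin_row_1, tin_row_2 below 0.03 m/s and y of tin_row_2_center in the frame of tray between 0.138 and 0.15 m and z of tin_row_2_center in the frame of tray between 0.0507 and 0.0547 m); the robot touches nothing.
It fails at once if a tin is lifted out of the tray or tipped up on end (height (world z) of any of tin_last_center, tin_mid_center, tin_row_1_center, tin_row_2_center above 0.064 m or angle between any of tin_last_center, tin_mid_center, tin_row_1_center, tin_row_2_center's own x axis and vertical below 1.42 rad or angle between any of tin_last_center, tin_mid_center, tin_row_1_center, tin_row_2_center's own x axis and vertical above 1.72 rad).
It fails at once if a tin is shoved with the fingertips below its mid-height instead of being pushed on its upper part (height (world z) of the grasp point below 0.066 m and (contact force between the fingers and tin_last above 0.5 N or contact force between the fingers and tin_mid above 0.5 N)).
It fails at once if a tin is pressed with more than 40 N (contact force between the fingers and tin_last above 40 N or contact force between the fingers and tin_mid above 40 N or contact force between the fingers and tin_row_1 above 40 N or contact force between the fingers and tin_row_2 above 40 N).
It fails at once if the two tins of the row are knocked out of place (more than 6 mm) (distance of any of tin_row_1_center, tin_row_2_center from where it was at the start of the episode above 0.006 m).
It fails at once if a thing standing beside the tray is moved more than 10 mm (distance of any of shaker, cup, mug, creamer from where it was at the start of the episode above 0.01 m).
It also fails if it takes over 58 s, if anything falls off the work surface, if the arm or the gripper's body presses on something with over 40 N, if the wrist force passes 120 N, or if a joint passes its speed limit or range.

## Working session

There is one attempt and no reset: what is moved stays moved. The work goes in short steps, Python scripts to look and compute and a shell command to move; the robot and the scene stay as the last step left them, time stands still between calls to the robot, and variables do not carry over. Pictures are saved under pics/ and viewed, and the job is handed in when it is done.

```bash
ls; mkdir -p pics
python3 - <<'E'
from cell import env
import cv2, numpy as np
print(env.get_obs())
for n in ("side","top","wrist"):
    c=env.read_camera(n); cv2.imwrite(f"pics/{n}0.png",c["image"][:,:,::-1]); print(n,c["fx"],c["fy"],c["cx"],c["cy"],np.round(c["cam_to_world"],4).tolist(),[k for k in c])
E
```

```text
pics
{'time_s': 0.0, 'qpos': array([-72.93155243,  18.43804629,  -4.0152148 ,  83.17659299,
         1.29573428,  78.54034595,  -3.2589806 ]), 'joint_velocities': array([-0.00798944, -0.03163249,  0.0760587 ,  0.01947231,  0.03444061,
       -0.1138713 , -0.01787807]), 'effort': array([-2.66162806e-04, -4.91307592e+01, -4.04493660e-01, -3.12510073e+01,
       -6.40203897e-02,  4.41829709e-02,  1.87916321e-04]), 'tool_pos': array([0.181903  , 0.62343992, 0.22145815]), 'tool_rot': array([-9.01097004e+01, -6.65740701e-03, -1.62577887e+01]), 'force': array([ 0.39493743, -0.45971234,  0.31245158]), 'wrist_torque': array([ 0.02043992, -0.02912874, -0.01438439]), 'grip_width': 0.08737045679276224}
side 384.1338425464254 384.1338425464254 281.6485692555846 212.8646216665976 [[-0.9989, 0.023, -0.0402, 0.6036], [-0.0463, -0.5019, 0.8637, 0.6905], [-0.0003, 0.8646, 0.5024, 0.4862], [0.0, 0.0, 0.0, 1.0]] ['image', 'fx', 'fy', 'cx', 'cy', 'cam_to_world']
top 448.9955535506184 448.9955535506184 277.42417268290365 218.24728134597862 [[0.0284, 0.9826, -0.1833, 0.4725], [-0.9995, 0.0261, -0.0149, -0.0509], [-0.0099, 0.1836, 0.9829, 0.9679], [0.0, 0.0, 0.0, 1.0]] ['image', 'fx', 'fy', 'cx', 'cy', 'cam_to_world']
wrist 325.19226210127806 325.19226210127806 279.53660454247716 212.10407685665137 [[0.2808, -0.9185, -0.2785, 0.106], [0.9598, 0.2684, 0.0826, 0.6465], [-0.0011, -0.2905, 0.9569, 0.3851], [0.0, 0.0, 0.0, 1.0]] ['image', 'fx', 'fy', 'cx', 'cy', 'cam_to_world']
```

View pics/top0.png

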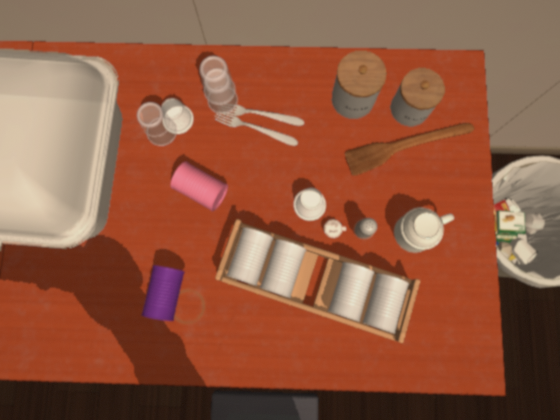

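View pics/side0.png

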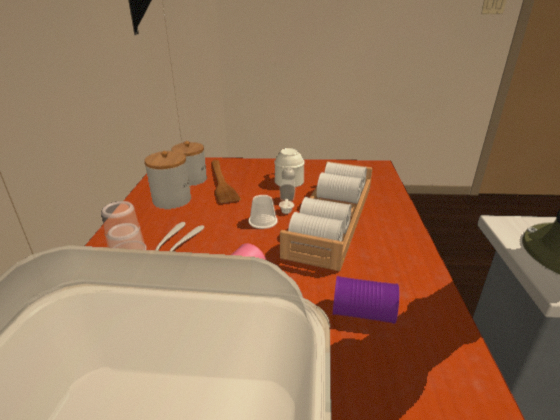

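View pics/wrist0.png

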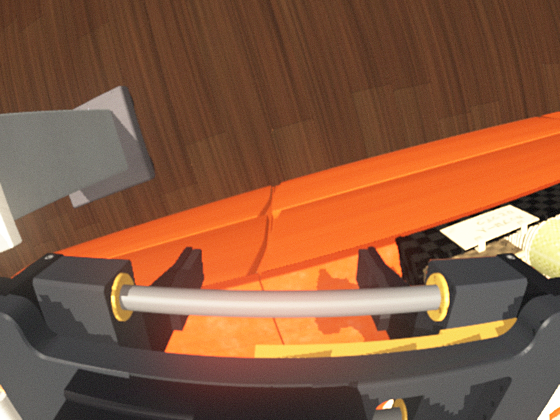

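The top view shows the tray from about (230,225) to (410,330), with the +y (left) end at image left. Things that could be taken for the tins:
- row_2 at (249,255), row_1 at (284,268)
- the gap at about (316,280)
- mid at (350,290), last at (387,303)
- the pink can (199,186) and the purple can (164,293), both outside the tray, which are decoys

I choose the two tins right of the gap and will check them in a close crop.

Run:
```python
import cv2
im=cv2.imread("pics/top0.png")[205:350,205:430]
cv2.imwrite("pics/top0c.png",cv2.resize(im,None,fx=3.5,fy=3.5,interpolation=cv2.INTER_CUBIC))
```

```text
(no output)
```

View pics/top0c.png

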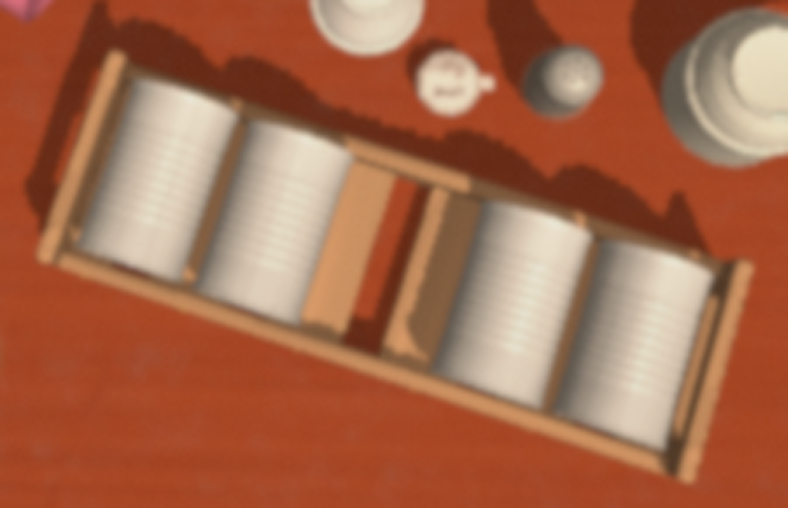

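```bash
cat > h.py <<'E'
import numpy as np, cv2
from scipy.optimize import least_squares
def proj(c,P):
    M=np.linalg.inv(c["cam_to_world"]); p=np.atleast_2d(P)@M[:3,:3].T+M[:3,3]
    return np.c_[c["cx"]+c["fx"]*p[:,0]/-p[:,2], c["cy"]+c["fy"]*-p[:,1]/-p[:,2]]
def tw(t,P):
    P=np.atleast_2d(P); a=t[2]; return np.c_[t[0]+P[:,0]*np.cos(a)-P[:,1]*np.sin(a), t[1]+P[:,0]*np.sin(a)+P[:,1]*np.cos(a),P[:,2]]
E
python3 - <<'E'
from h import *; from cell import env
c=env.read_camera("top")
px=np.array([[110,50],[40,258],[752,265],[692,482]])/3.5+[205-.36,205-.36]
P=np.array([[.064,.194,.069],[-.064,.194,.069],[.064,-.194,.069],[-.064,-.194,.069]])
r=least_squares(lambda t:(proj(c,tw(t,P))-px).ravel(),[.5,-.1,-.3])
t=r.x; print(t,np.degrees(t[2]),np.round(r.fun,2))
im=c["image"][:,:,::-1].copy()
im=cv2.resize(im[205:350,205:430],None,fx=3.5,fy=3.5,interpolation=cv2.INTER_CUBIC)
def dr(Q,col):
    q=(proj(c,tw(t,Q))-205+.36)*3.5
    cv2.polylines(im,[np.round(q).astype(int)],False,col,1)
dr(P[[0,1,3,2,0]],(255,0,0))
for y,col in ((-.144,0),(-.072,0),(0,0),(.072,0),(.144,0)):
    # tin top outlines: 
    dr(np.array([[-.051,y,.0857],[.051,y,.0857]]),(0,255,0))
    dr(np.array([[-.055,y-.012,.022],[.055,y-.012,.022],[.055,y+.012,.022],[-.055,y+.012,.022],[-.055,y-.012,.022]]),(255,255,0))
    print(y,tw(t,[0,y,.0857]))
cv2.imwrite("pics/fit.png",im)
for n,(u,v,z) in dict(shaker=(573,75,.09),).items(): pass
E
```

```text
[ 0.51935428 -0.11972423 -0.297296  ] -17.033806046820903 [-0.01 -0.45 -1.6   0.08  1.02 -0.57  0.56  0.76]
-0.144 [[ 0.47717151 -0.25740725  0.0857    ]]
-0.072 [[ 0.49826289 -0.18856574  0.0857    ]]
0 [[ 0.51935428 -0.11972423  0.0857    ]]
0.072 [[ 0.54044566 -0.05088272  0.0857    ]]
0.144 [[0.56153705 0.01795879 0.0857    ]]
```

View pics/fit.png

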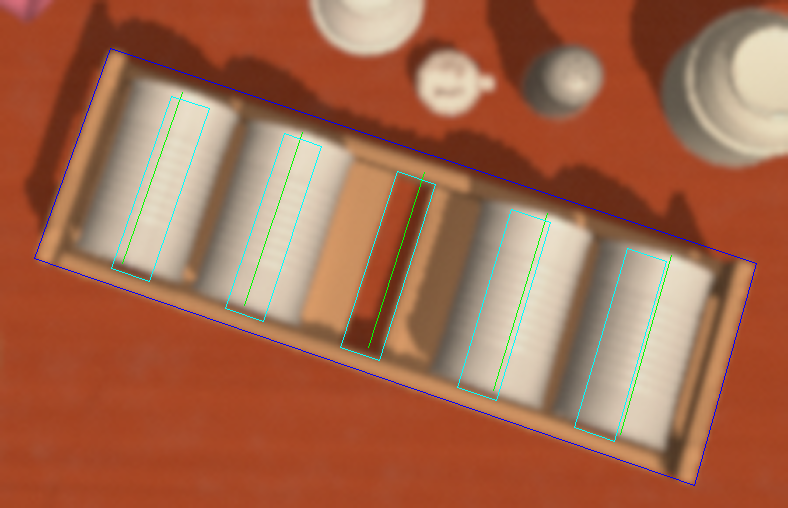

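The crop shows two ribbed steel tins right of the gap, centred at about crop (518,305) and (640,345). The fitted slot outlines match them to within about 2 mm, and the tray is at (0.519, -0.120) with yaw -17.0°. I'll approach high along an arc with the fingers closed.

```bash
python3 -m pendant '[0.6,-0.96,0,0,0,0,0, 0.6,-0.96,0,0,0,0,0, 0.6,-0.96,0,0,0,0,0, 0.6,-0.96,0,0,0,0,0, 0.6,-0.96,0,0,0,0,0, 0.6,-0.96,0,0,0,0,0, 0.6,-0.96,0,0,0,0,0, 0.6,-0.96,0,0,0,0,0, 0.6,-0.96,0,0,0,0,0, 0.6,-0.96,0,0,0,0,0]' 5; python3 -m pendant '[0.17,-0.98,0,0,0,0,0, 0.17,-0.98,0,0,0,0,0, 0.17,-0.98,0,0,0,0,0, 0.17,-0.98,0,0,0,0,0, 0.17,-0.98,0,0,0,0,0, 0.17,-0.98,0,0,0,0,0, 0.17,-0.98,0,0,0,0,0, 0.17,-0.98,0,0,0,0,0, 0.17,-0.98,0,0,0,0,0, 0.17,-0.98,0,0,0,0,0]'
python3 - <<'E'
from cell import env
import cv2
for n in ("side","top","wrist"):
    c=env.read_camera(n); cv2.imwrite(f"pics/{n}1.png",c["image"][:,:,::-1])
o=env.get_obs(); print(o["time_s"],o["tool_pos"],o["tool_rot"],o["force"],o["grip_width"])
E
```

```text
time_s: 1.45
tool_pos: [0.4226, 0.2386, 0.2226]
tool_rot: [-90.0, -0.0, -16.3]
force: [0.6, 0.3, 0.4]
grip_width: 0.0015
time_s: 2.7
tool_pos: [0.4901, -0.1531, 0.2227]
tool_rot: [-90.0, -0.0, -16.2]
force: [0.2, 0.3, -0.7]
grip_width: 0.0004
2.85 [ 0.48960897 -0.15439493  0.22258647] [-9.00459936e+01 -3.36759757e-03 -1.65322643e+01] [0.13876646 0.26556705 0.35808541] 0.0006911916167760365
```

View pics/wrist1.png

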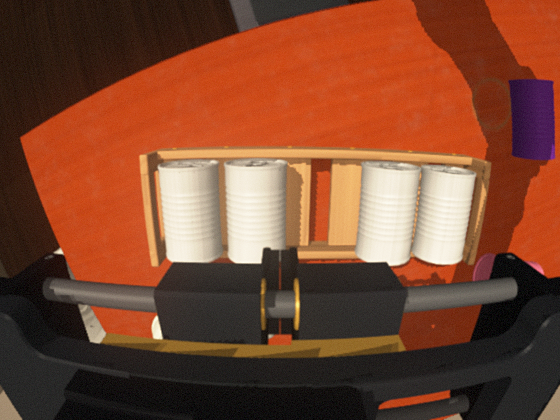

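View pics/side1.png

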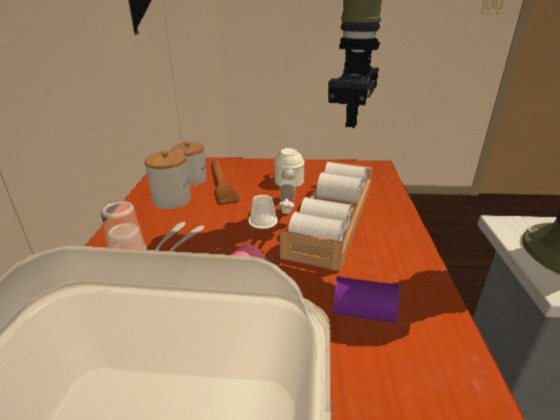

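View pics/top1.png

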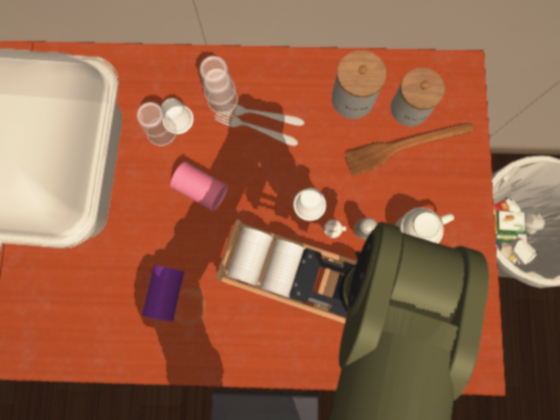

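```bash
cat >> h.py <<'E'
def wproj(c,P):
    M=np.linalg.inv(c["cam_to_world"]); F=np.diag([1.,-1,-1]); R=F@M[:3,:3]; tv=F@M[:3,3]
    K=np.array([[c["fx"],0,c["cx"]],[0,c["fy"],c["cy"]],[0,0,1.]])
    q,_=cv2.fisheye.projectPoints(np.atleast_2d(P).astype(float)[:,None],cv2.Rodrigues(R)[0],tv,K,np.zeros(4)); return q[:,0]
T=np.array([0.51935,-0.11972,-0.2973])
def overlay(c,ys,name,t=T,box=(120,130,500,290),s=2):
    im=c["image"][:,:,::-1]; x0,y0,x1,y1=box
    im=cv2.resize(im[y0:y1,x0:x1],None,fx=s,fy=s,interpolation=cv2.INTER_CUBIC)
    def dr(Q,col):
        q=(wproj(c,tw(t,Q))-[x0,y0]+.5)*s-.5; cv2.polylines(im,[np.round(q).astype(int)],False,col,1)
    X,Y=.064,.194
    dr(np.array([[X,Y,.069],[-X,Y,.069]]),(255,0,0)); dr(np.array([[X,-Y,.069],[-X,-Y,.069]]),(255,0,0))
    dr(np.array([[-X,Y,.039],[-X,-Y,.039]]),(255,0,0))
    th=np.linspace(0,2*np.pi,40)
    for y,z in ys: dr(np.c_[th*0-.051,y+.033*np.cos(th),z+.033*np.sin(th)],(0,255,0)); dr(np.c_[th*0+.051,y+.033*np.cos(th),z+.033*np.sin(th)],(0,200,255))
    cv2.imwrite(name,im)
E
python3 - <<'E'
from h import *; from cell import env
c=env.read_camera("wrist")
overlay(c,[(y,.0527) for y in (-.144,-.072,.072,.144)],"pics/w2.png")
E
```

```text
(no output)
```

View pics/w2.png

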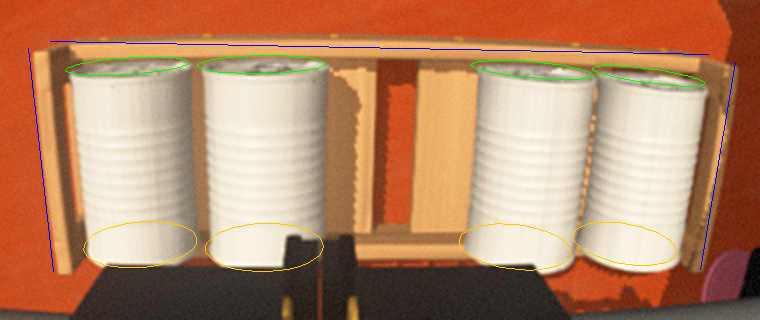

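The wrist view confirms the tin outlines to about 2 mm, with the fingers over tray y ≈ -0.04. I'll move to just behind the middle tin's crown and come down above it, opening the fingers slightly for a longer footprint.

```bash
python3 -m pendant '[0.07,-0.55,0,0,0,0,8, 0.07,-0.55,-0.5,0,0,0,8, 0,0,-0.9,0,0,0,8, 0,0,-0.9,0,0,0,8, 0,0,-0.7,0,0,0,8, 0,0,-0.25,0,0,0,8, 0,0,0,0,0,0,8, 0,0,0,0,0,0,8]'
python3 - <<'E'
from h import *; from cell import env
c=env.read_camera("wrist")
overlay(c,[],"pics/w3.png",box=(60,80,500,360),s=1.8)
E
```

```text
time_s: 3.9
tool_pos: [0.4966, -0.1959, 0.0938]
tool_rot: [-90.0, -0.1, -16.2]
force: [0.0, -0.9, 1.1]
grip_width: 0.008
```

View pics/w3.png

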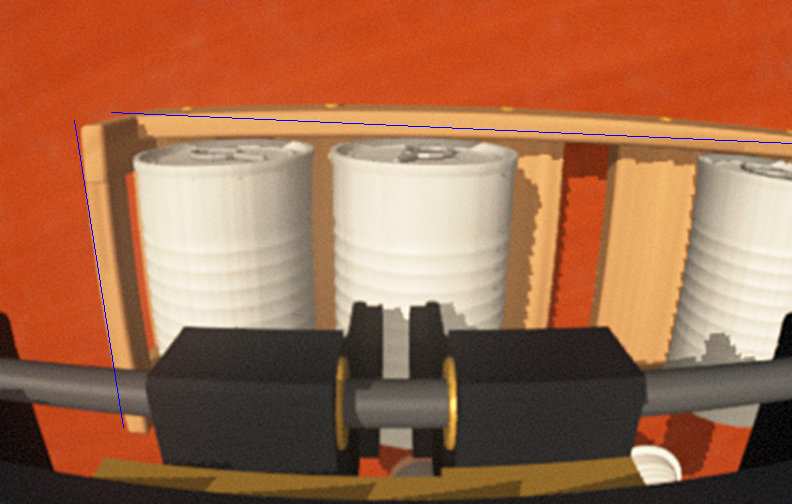

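```bash
python3 -m pendant '[0,0,-0.1,0,0,0,8, 0,0,-0.08,0,0,0,8, 0,0,0,0,0,0,8]'; python3 -m pendant '[0,0,-0.03,0,0,0,8, 0,0,0,0,0,0,8]';  python3 -m pendant '[0,0,-0.02,0,0,0,8, 0,0,0,0,0,0,8]'
```

```text
time_s: 4.32
tool_pos: [0.4954, -0.1959, 0.0851]
tool_rot: [-90.0, 0.0, -16.3]
force: [0.5, -0.4, -0.5]
grip_width: 0.0083
time_s: 4.58
tool_pos: [0.4957, -0.1961, 0.0847]
tool_rot: [-90.0, -0.0, -16.3]
force: [-1.7, 0.4, 4.0]
grip_width: 0.0083
time_s: 4.82
tool_pos: [0.4958, -0.1962, 0.0845]
tool_rot: [-90.0, -0.0, -16.3]
force: [-3.9, 1.1, 9.3]
grip_width: 0.0081
```

```bash
python3 -m pendant '[0.029,0.096,0.01,0,0,0,8, 0.029,0.096,0.014,0,0,0,8]'; python3 -m pendant '[0.029,0.096,0.011,0,0,0,8, 0.029,0.096,0.008,0,0,0,8]'; python3 -m pendant '[0.029,0.096,0.005,0,0,0,8, 0.029,0.096,0.002,0,0,0,8]'
```

```text
time_s: 5.08
tool_pos: [0.4978, -0.1896, 0.0855]
tool_rot: [-90.0, -0.0, -16.3]
force: [-3.1, -0.9, 9.5]
grip_width: 0.0075
time_s: 5.32
tool_pos: [0.5004, -0.1813, 0.0863]
tool_rot: [-90.0, -0.0, -16.3]
force: [-3.5, 0.8, 9.9]
grip_width: 0.0081
time_s: 5.58
tool_pos: [0.5028, -0.1737, 0.0868]
tool_rot: [-90.0, -0.0, -16.3]
force: [-4.3, -0.1, 12.2]
grip_width: 0.008
```

```bash
python3 -m pendant '[0.029,0.096,0.005,0,0,0,8, 0.029,0.096,0,0,0,0,8, 0.029,0.096,0,0,0,0,8]'
python3 - <<'E'
from h import *; from cell import env
c=env.read_camera("wrist")
overlay(c,[(-.072+.016,.055)],"pics/w4.png",box=(60,80,500,360),s=1.8)
E
```

```text
time_s: 5.95
tool_pos: [0.5064, -0.1616, 0.0871]
tool_rot: [-90.0, -0.0, -16.3]
force: [-3.6, 0.3, 12.8]
grip_width: 0.0082
```

View pics/w4.png

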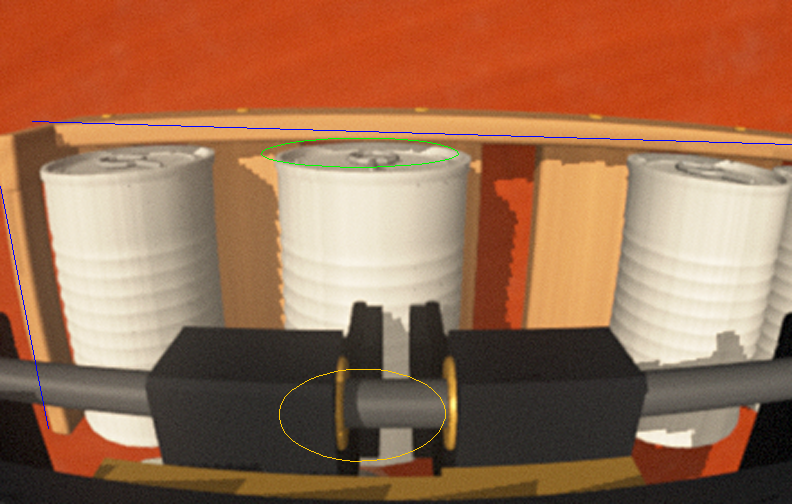

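The tin has climbed out onto the slat, about 18 mm along, with its rim spanning columns 278–470 in the crop. I'll do one more short push, then lift, go back and re-press.

```bash
python3 -m pendant '[0.029,0.096,0,0,0,0,8, 0,0,0.05,0,0,0,8, 0,0,0.15,0,0,0,8, -0.085,-0.28,0,0,0,0,8, -0.085,-0.28,0,0,0,0,8, 0,0,0,0,0,0,8]'
python3 - <<'E'
from h import *; from cell import env
c=env.read_camera("wrist")
overlay(c,[(-.052,.055)],"pics/w5.png",box=(60,80,500,360),s=1.8)
E
```

```text
time_s: 6.75
tool_pos: [0.4996, -0.1819, 0.0935]
tool_rot: [-90.0, 0.0, -16.4]
force: [-0.9, -0.0, 1.0]
grip_width: 0.008
```

View pics/w5.png

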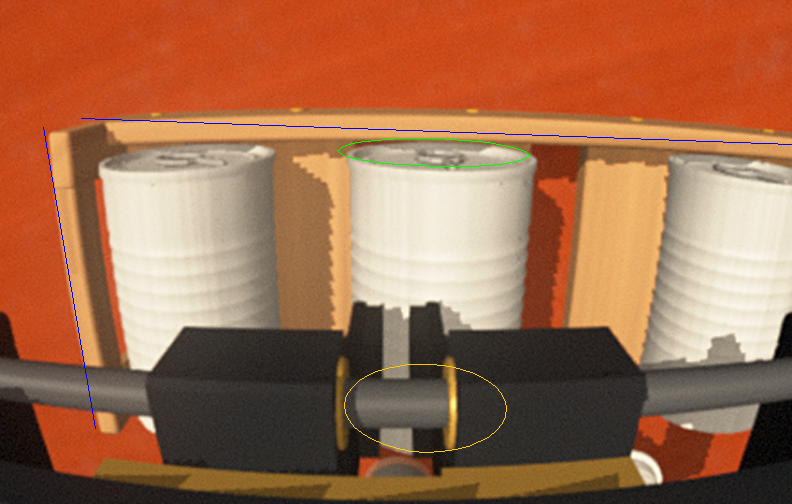

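```bash
python3 -m pendant '[0.029,0.096,-0.1,0,0,0,8, 0,0,-0.07,0,0,0,8, 0,0,-0.02,0,0,0,8, 0,0,0,0,0,0,8]'; python3 -m pendant '[0.029,0.096,-0.01,0,0,0,8, 0.044,0.143,0,0,0,0,8,0.044,0.143,0,0,0,0,8]'
```

```text
time_s: 7.3
tool_pos: [0.5018, -0.1757, 0.0871]
tool_rot: [-89.9, 0.0, -16.2]
force: [-3.8, 1.6, 10.9]
grip_width: 0.0081
time_s: 7.68
tool_pos: [0.5066, -0.1601, 0.0868]
tool_rot: [-89.9, 0.0, -16.2]
force: [-3.3, 0.4, 9.4]
grip_width: 0.008
```

```bash
python3 -m pendant '[0.044,0.143,0,0,0,0,8, 0.044,0.143,0,0,0,0,8, 0.044,0.143,0,0,0,0,8]'; python3 -m pendant '[0.022,0.072,0,0,0,0,8, 0,0,0.05,0,0,0,8, 0,0,0.15,0,0,0,8, -0.085,-0.28,0,0,0,0,8, -0.08,-0.26,0,0,0,0,8, 0,0,0,0,0,0,8]'
python3 - <<'E'
from h import *; from cell import env
c=env.read_camera("wrist")
overlay(c,[(-.030,.055)],"pics/w6.png",box=(60,80,500,360),s=1.8)
E
```

```text
time_s: 8.05
tool_pos: [0.5119, -0.1432, 0.0871]
tool_rot: [-89.9, 0.0, -16.2]
force: [-4.4, 2.1, 11.8]
grip_width: 0.0083
time_s: 8.8
tool_pos: [0.505, -0.1642, 0.0934]
tool_rot: [-90.0, 0.0, -16.4]
force: [0.1, 0.0, -0.7]
grip_width: 0.0078
```

View pics/w6.png

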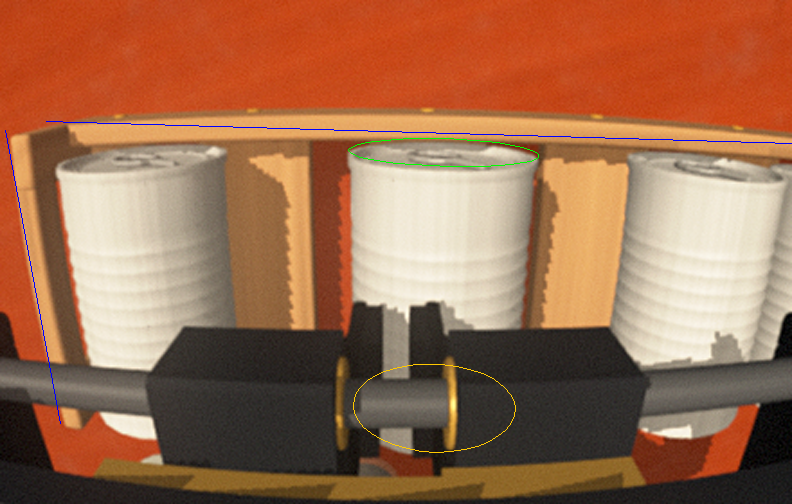

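```bash
python3 -m pendant '[0.044,0.143,-0.1,0,0,0,8, 0,0,-0.07,0,0,0,8, 0,0,-0.025,0,0,0,8, 0,0,0,0,0,0,8]'; python3 -m pendant '[0.029,0.096,0,0,0,0,8, 0.044,0.143,0,0,0,0,8,0.044,0.143,0,0,0,0,8,0.044,0.143,0,0,0,0,8]';python3 -m pendant '[0.029,0.096,0,0,0,0,8, 0.029,0.096,0,0,0,0,8]'
```

```text
time_s: 9.35
tool_pos: [0.5079, -0.156, 0.0871]
tool_rot: [-89.9, 0.0, -16.2]
force: [-4.5, 1.6, 13.1]
grip_width: 0.008
time_s: 9.85
tool_pos: [0.5143, -0.1353, 0.0871]
tool_rot: [-90.0, 0.0, -16.2]
force: [-4.3, 1.1, 12.9]
grip_width: 0.0079
time_s: 10.1
tool_pos: [0.5168, -0.1274, 0.0871]
tool_rot: [-89.9, 0.0, -16.2]
force: [-3.5, 1.9, 11.4]
grip_width: 0.0081
```

```bash
python3 -m pendant '[0.029,0.096,0,0,0,0,8, 0.029,0.096,0,0,0,0,8]'; python3 -m pendant '[0.029,0.096,-0.01,0,0,0,8, 0.029,0.096,-0.01,0,0,0,8]'
python3 - <<'E'
from h import *; from cell import env
c=env.read_camera("wrist")
overlay(c,[(-.0,.0527)],"pics/w7.png",box=(60,80,500,360),s=1.8)
E
```

```text
time_s: 10.35
tool_pos: [0.5191, -0.1195, 0.0868]
tool_rot: [-89.9, -0.0, -16.2]
force: [-2.2, 1.6, 7.6]
grip_width: 0.0082
time_s: 10.6
tool_pos: [0.5217, -0.1114, 0.0858]
tool_rot: [-89.9, -0.0, -16.2]
force: [-0.5, 2.1, 6.8]
grip_width: 0.0082
```

View pics/w7.png

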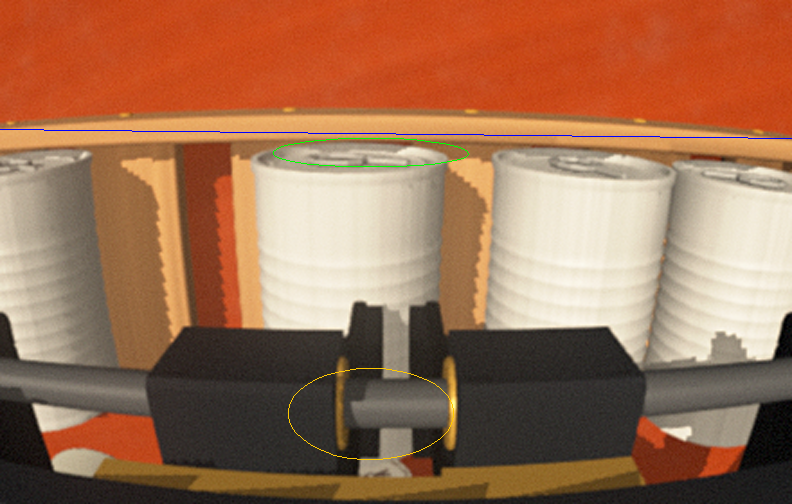

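The tin's centre is at crop column 348 against 371 for the settled slot, so it is over the lip and about 7 mm short. I'll push a little more and lift so that it rolls in.

```bash
python3 -m pendant '[0.029,0.096,-0.02,0,0,0,8]'; python3 -m pendant '[0,0,0.1,0,0,0,8, 0,0,0.15,0,0,0,8, 0,0,0,0,0,0,8]'
python3 - <<'E'
from h import *; from cell import env
c=env.read_camera("wrist")
overlay(c,[(-.0,.0527)],"pics/w8.png",box=(60,80,500,360),s=1.8)
E
```

```text
time_s: 10.78
tool_pos: [0.5231, -0.1075, 0.0854]
tool_rot: [-89.9, -0.0, -16.2]
force: [-2.2, 2.8, 9.8]
grip_width: 0.0081
time_s: 11.15
tool_pos: [0.5224, -0.1091, 0.0946]
tool_rot: [-90.0, -0.0, -16.3]
force: [-0.3, -0.2, -0.0]
grip_width: 0.0081
```

View pics/w8.png

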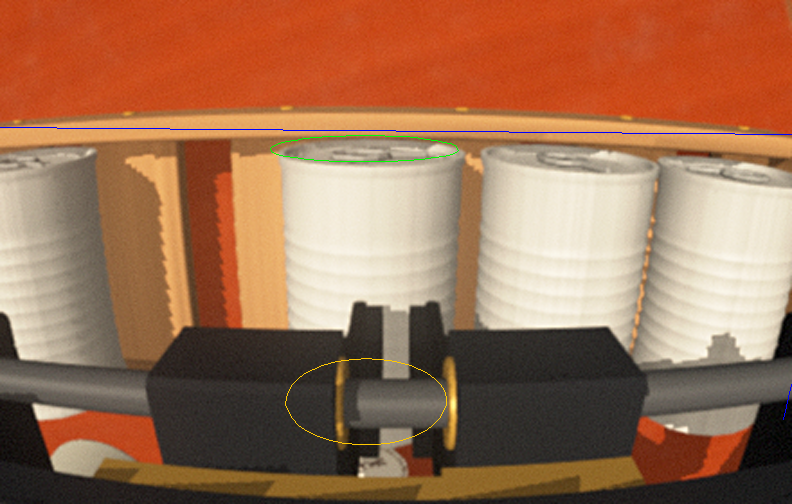

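The middle tin's centre is now within about 2 mm of the slot centre, which is within the overlay's known bias. Its gap to row_1 is about 6 mm, so it is settled. Next is the last tin.

```bash
python3 -m pendant '[0,0,0.3,0,0,0,8, -0.24,-0.79,0,0,0,0,8, -0.24,-0.79,0,0,0,0,8, -0.24,-0.79,0,0,0,0,8, -0.24,-0.79,0,0,0,0,8, -0.24,-0.79,0,0,0,0,8, 0,0,-0.25,0,0,0,8, 0,0,0,0,0,0,8]'
python3 - <<'E'
from h import *; from cell import env
c=env.read_camera("wrist")
overlay(c,[(-.0,.0527),(-.144,.0527)],"pics/w9.png",box=(60,80,500,360),s=1.8)
print(env.get_obs()["tool_pos"])
E
```

```text
time_s: 12.2
tool_pos: [0.4739, -0.2659, 0.0956]
tool_rot: [-90.0, 0.1, -16.3]
force: [0.2, -0.1, -0.0]
grip_width: 0.0079
[ 0.47431588 -0.26556627  0.09587579]
```

View pics/w9.png

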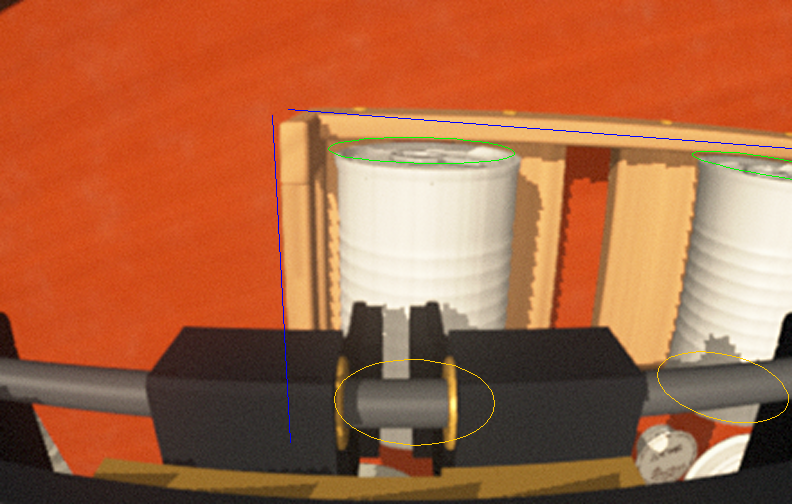

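```bash
python3 -m pendant '[0,0,-0.15,0,0,0,8, 0,0,-0.1,0,0,0,8, 0,0,0,0,0,0,8]'; python3 -m pendant '[0,0,-0.03,0,0,0,8, 0,0,0,0,0,0,8]'
```

```text
time_s: 12.62
tool_pos: [0.474, -0.2663, 0.0857]
tool_rot: [-90.0, 0.0, -16.2]
force: [0.0, 0.0, 0.2]
grip_width: 0.0079
time_s: 12.88
tool_pos: [0.4742, -0.2669, 0.0851]
tool_rot: [-90.0, -0.0, -16.3]
force: [0.4, -0.7, -0.0]
grip_width: 0.0083
```

```bash
python3 -m pendant '[0,0,-0.03,0,0,0,8, 0,0,0,0,0,0,8]'; python3 -m pendant '[0,0,-0.02,0,0,0,8, 0,0,0,0,0,0,8]'
```

```text
time_s: 13.12
tool_pos: [0.4744, -0.2671, 0.0845]
tool_rot: [-90.0, -0.0, -16.3]
force: [-1.6, 1.2, 4.2]
grip_width: 0.0079
time_s: 13.38
tool_pos: [0.4744, -0.2673, 0.0843]
tool_rot: [-90.0, -0.0, -16.3]
force: [-4.0, 1.1, 8.8]
grip_width: 0.0082
```

```bash
python3 -m pendant '[0.029,0.096,0.01,0,0,0,8, 0.029,0.096,0.014,0,0,0,8]'; python3 -m pendant '[0.029,0.096,0.011,0,0,0,8, 0.029,0.096,0.008,0,0,0,8]'; python3 -m pendant '[0.029,0.096,0.005,0,0,0,8, 0.029,0.096,0.005,0,0,0,8]'; python3 -m pendant '[0.029,0.096,0.003,0,0,0,8, 0.029,0.096,0,0,0,0,8, 0.029,0.096,0,0,0,0,8]'
```

```text
time_s: 13.62
tool_pos: [0.4764, -0.2609, 0.0854]
tool_rot: [-90.1, -0.1, -16.3]
force: [-3.6, -2.1, 9.8]
grip_width: 0.0074
time_s: 13.88
tool_pos: [0.4789, -0.2529, 0.0864]
tool_rot: [-90.0, -0.1, -16.3]
force: [-4.5, 0.1, 10.2]
grip_width: 0.0078
time_s: 14.12
tool_pos: [0.4814, -0.2445, 0.0867]
tool_rot: [-90.0, -0.1, -16.3]
force: [-3.4, 0.3, 11.0]
grip_width: 0.0079
time_s: 14.5
tool_pos: [0.4849, -0.2331, 0.0871]
tool_rot: [-90.0, -0.1, -16.3]
force: [-4.2, 1.8, 13.6]
grip_width: 0.0079
```

```bash
python3 -m pendant '[0.029,0.096,0,0,0,0,8, 0,0,0.05,0,0,0,8, 0,0,0.15,0,0,0,8, -0.08,-0.25,0,0,0,0,8, -0.075,-0.25,0,0,0,0,8, 0,0,0,0,0,0,8]'
python3 - <<'E'
from h import *; from cell import env
c=env.read_camera("wrist")
overlay(c,[(-.124,.055)],"pics/w10.png",box=(60,80,500,360),s=1.8)
p=env.get_obs()["tool_pos"]; print((p[:2]-T[:2])@[.293,.956])
E
```

```text
time_s: 15.25
tool_pos: [0.4786, -0.2501, 0.0931]
tool_rot: [-90.0, 0.0, -16.4]
force: [0.0, -0.3, -0.2]
grip_width: 0.008
-0.13564671014755697
```

View pics/w10.png

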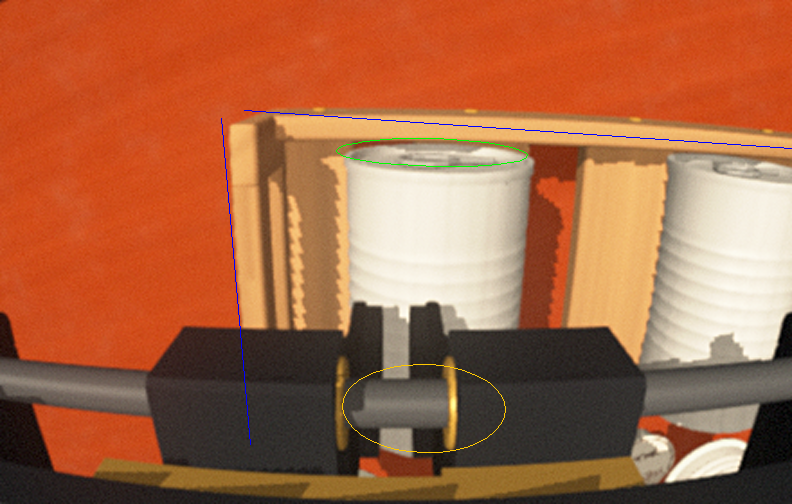

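The last tin is on the slat at about tray y = -0.123, with its rim spanning columns 345–532. I'll press again for the second stroke.

```bash
python3 -m pendant '[0.015,0.048,-0.1,0,0,0,8, 0,0,-0.07,0,0,0,8, 0,0,-0.02,0,0,0,8, 0,0,0,0,0,0,8]'; python3 -m pendant '[0.029,0.096,0,0,0,0,8, 0.044,0.143,0,0,0,0,8,0.044,0.143,0,0,0,0,8]'; python3 -m pendant '[0.044,0.143,0,0,0,0,8, 0.044,0.143,0,0,0,0,8, 0.044,0.143,0,0,0,0,8]'
```

```text
time_s: 15.8
tool_pos: [0.4803, -0.2467, 0.087]
tool_rot: [-90.0, 0.0, -16.2]
force: [-4.1, 1.2, 12.6]
grip_width: 0.0076
time_s: 16.18
tool_pos: [0.485, -0.2311, 0.0869]
tool_rot: [-89.9, 0.0, -16.2]
force: [-3.5, 1.4, 11.3]
grip_width: 0.0082
time_s: 16.55
tool_pos: [0.4903, -0.2141, 0.0871]
tool_rot: [-90.0, -0.0, -16.2]
force: [-5.0, 1.1, 12.4]
grip_width: 0.0082
```

```bash
python3 -m pendant '[0.029,0.096,0,0,0,0,8, 0.029,0.096,0,0,0,0,8, 0,0,0.05,0,0,0,8, 0,0,0.15,0,0,0,8, -0.08,-0.25,0,0,0,0,8, -0.075,-0.24,0,0,0,0,8, 0,0,0,0,0,0,8]'
python3 - <<'E'
from h import *; from cell import env
c=env.read_camera("wrist")
overlay(c,[(-.102,.055)],"pics/w11.png",box=(60,80,500,360),s=1.8)
p=env.get_obs()["tool_pos"]; print((p[:2]-T[:2])@[.293,.956])
E
```

```text
time_s: 17.42
tool_pos: [0.4854, -0.2276, 0.0935]
tool_rot: [-90.0, 0.0, -16.4]
force: [0.4, -0.1, -1.3]
grip_width: 0.0078
-0.11221070449202503
```

View pics/w11.png

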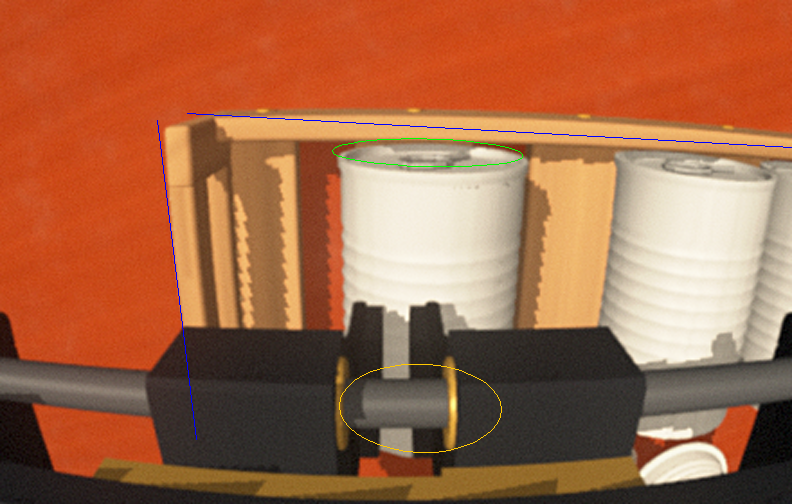

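```bash
python3 -m pendant '[0.007,0.024,-0.1,0,0,0,8, 0,0,-0.07,0,0,0,8, 0,0,-0.022,0,0,0,8, 0,0,0,0,0,0,8]'; python3 -m pendant '[0.029,0.096,0,0,0,0,8, 0.044,0.143,0,0,0,0,8,0.044,0.143,0,0,0,0,8,0.044,0.143,0,0,0,0,8]';python3 -m pendant '[0.029,0.096,0,0,0,0,8, 0.029,0.096,0,0,0,0,8]';python3 -m pendant '[0.029,0.096,0,0,0,0,8, 0.029,0.096,0,0,0,0,8]'; python3 -m pendant '[0.029,0.096,-0.01,0,0,0,8, 0.029,0.096,-0.01,0,0,0,8]'
python3 - <<'E'
from h import *; from cell import env
c=env.read_camera("wrist")
overlay(c,[(-.072,.0527)],"pics/w12.png",box=(60,80,500,360),s=1.8)
E
```

```text
time_s: 17.98
tool_pos: [0.4866, -0.2251, 0.0871]
tool_rot: [-90.0, 0.0, -16.2]
force: [-3.4, 1.5, 10.5]
grip_width: 0.008
time_s: 18.48
tool_pos: [0.4931, -0.2039, 0.0869]
tool_rot: [-90.0, 0.0, -16.2]
force: [-4.1, -0.0, 9.8]
grip_width: 0.0078
time_s: 18.73
tool_pos: [0.4954, -0.1963, 0.0872]
tool_rot: [-90.0, 0.0, -16.2]
force: [-4.1, 1.3, 11.3]
grip_width: 0.0081
time_s: 18.98
tool_pos: [0.4979, -0.1883, 0.087]
tool_rot: [-90.0, -0.0, -16.2]
force: [-2.7, 0.8, 8.6]
grip_width: 0.0083
time_s: 19.23
tool_pos: [0.5004, -0.1802, 0.086]
tool_rot: [-89.9, -0.0, -16.2]
force: [-1.2, 2.1, 7.2]
grip_width: 0.0078
```

View pics/w12.png

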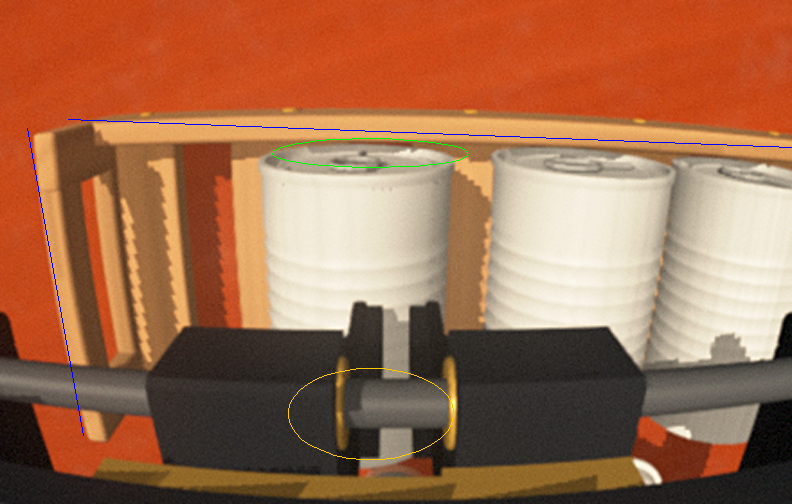

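Same state as with the first tin: it is over the lip and about 5 mm short. The ending will be the same as before.

```bash
python3 -m pendant '[0.029,0.096,-0.02,0,0,0,8]'; python3 -m pendant '[0,0,0.1,0,0,0,8, 0,0,0.15,0,0,0,8, 0,0,0.5,0,0,0,8, 0,0,0.8,0,0,0,8, 0,0,0.8,0,0,0,8, 0,0,0,0,0,0,8]'
python3 - <<'E'
from h import *; from cell import env
c=env.read_camera("wrist")
overlay(c,[(y,.0527) for y in (-.072,0,.072,.144)],"pics/w13.png",box=(60,80,560,360),s=1.6)
c=env.read_camera("side"); cv2.imwrite("pics/s13.png",cv2.resize(c["image"][130:280,240:420,::-1],None,fx=4,fy=4,interpolation=cv2.INTER_CUBIC))
print(env.get_obs()["tool_pos"])
E
```

```text
time_s: 19.4
tool_pos: [0.5017, -0.1763, 0.0851]
tool_rot: [-89.9, -0.0, -16.2]
force: [-1.3, 3.3, 5.5]
grip_width: 0.0081
time_s: 20.15
tool_pos: [0.5027, -0.1781, 0.1809]
tool_rot: [-89.9, -0.3, -16.3]
force: [0.6, 0.0, -0.5]
grip_width: 0.0083
[ 0.50086814 -0.17718775  0.17818816]
```

View pics/w13.png

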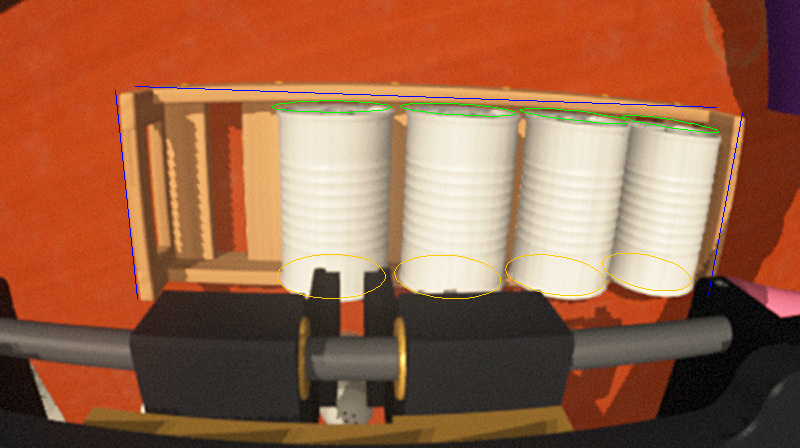

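View pics/s13.png

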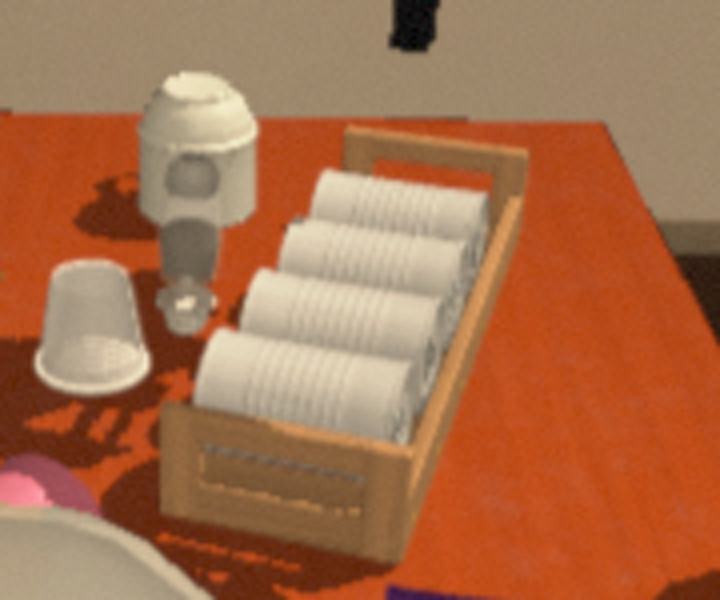

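All four tins match the slot outlines in the wrist view, evenly spaced with the free slot at the right end. The side view shows the bystanders still standing. I'll wait briefly, check for motion, and hand in.

```bash
python3 -m pendant '[0,0,0.3,0,0,0,8, 0,0,0,0,0,0,8, 0,0,0,0,0,0,8, 0,0,0,0,0,0,8]'
python3 - <<'E'
from h import *; from cell import env
a=env.read_camera("side")["image"].astype(int)[130:280,240:420]
for _ in range(8): b=env.read_camera("side")["image"].astype(int)[130:280,240:420]
print(np.abs(a-b).mean(), np.abs(a-b)[40:].max())
c=env.read_camera("wrist"); overlay(c,[(y,.0527) for y in (-.072,0,.072,.144)],"pics/w14.png",box=(60,80,560,360),s=1.6)
o=env.get_obs(); print(o["time_s"],o["force"])
print(env.sign_off())
E
```

```text
time_s: 20.75
tool_pos: [0.5009, -0.1771, 0.19]
tool_rot: [-90.0, 0.0, -16.3]
force: [-0.9, 0.6, 0.8]
grip_width: 0.0082
2.1714197530864197 45
21.25 [-0.44224079  0.30236566 -0.57022531]
the job is handed in; nothing more can be done
None
```

View pics/w14.png

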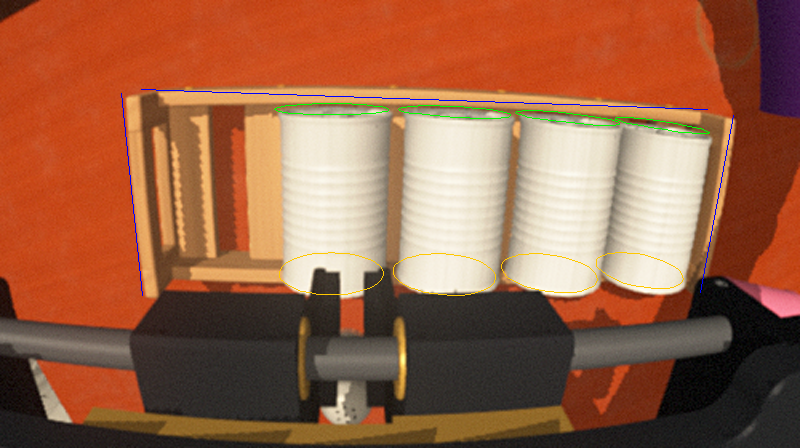

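I rolled the middle tin into the third slot and then the last tin into the second, and handed the job in at 21.3 s. Each tin took three gentle strokes on its top, at about 7–14 N, lifting the fingers and going back between strokes.

- **Tin positions:** In the last wrist picture all four tins match the outlines for slots 2 to 5 to within about 2–3 mm, and the free slot is at the right end. That gap is about the size of the camera and tray-fit error.
- **Pair and bystanders:** The left pair still fits its slot outlines. The side view shows the shaker, cup, mug and creamer standing, with no sign that they moved; I did not measure their positions.
- **Robot:** The fingers were about 10 cm above the tins and the force reading was near zero at hand-in.
- **Inconclusive check:** The frame-to-frame test for motion was inconclusive. Its largest difference (45 grey levels, mean 2.2) may have been image noise, but I did not find the cause. The two wrist pictures about 1 s apart showed the tins in the same places.

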